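# Dip a seized spirit can with the collar gauge and present the reading

### The arm

A 6-joint arm with a two-finger parallel gripper is mounted at the origin on the work surface. World frame = base frame: x ahead of the robot, y to its left, z up, the work surface at z = 0. Lengths are in m, angles in rad, forces in N, time in s.
With the tool pointing down it reaches from about 0.275 to 0.725 m from the base axis. Payload 15.9 kg.
Tool frame: the origin (TCP) lies on the mounting face of the last link; the fingertips stand 173 mm ahead of it and the grasp point (between the pads) lies 155 mm ahead of it; z points along the fingers, y is the line along which they close (so a half turn about z gives the same grasp; the last joint's range is limited). The gripper opens to 85 mm and grips with 20 to 120 N. Pads are 22 mm wide; open, the fingers measure 114 mm over their backs; the gripper's body (76 mm by 85 mm) begins 54 mm behind the grasp point. The pads swing forward as they close: fully open they stand 13 mm farther back than shut.
Start: joints at [1.238, 0.213, -0.034, 1.323, 0, 1.571], TCP at [0.163, 0.473, 0.405] pointing down, gripper open.
Joint ranges: [-2.98, 2.98], [-0.74, 1.72], [-1.14, 1.35], [-2.1, 2.04], [-1.57, 1.44], [-3.14, 3.14]. Speed limits (rad/s): [1.89, 1.89, 2.39, 2.57, 3.14, 3.14].

### API

Orientations are given as a 3x3 rotation matrix whose columns are the frame's x, y, z axes.
In Python, from station import manip gives the robot as it stands.
- The arm moves only by the tool step_arm, never from a script. Its argument "commands" is a list of rows, each an object with "travel": the shift along the tool's x, y, z each as a share of 40 mm, from -1 to 1, a list of three; "twist": the turn about the tool's z as a share of 0.08 rad, from -1 to 1. In form: [{"travel": [dx, dy, dz], "twist": twist}, ...]. A call has 1 to 5 rows; each row shifts and turns the commanded pose from where the row before left it, along the tool's axes as they then stand; what a row does not reach is not made up. A row lasts 1/12 s, in which the tool goes at most 41.7 mm and 7.16 degrees, less where a joint would pass 70% of its speed; a pose out of reach is approached as far as the arm can. A call with a number of a shift or a turn outside -1 to 1 is refused whole. A call with a gripper value outside its range is refused whole. "hand" is the opening, from 0 (shut) to 1 (fully open), set as the call begins (left out, the last holds). The fingers move at their own pace and stop on an object; "squeeze" is the grip in N (left out, the last holds). Time passes only in rows, so rows that do not move let the fingers close. It gives the time, the measured TCP pose, the force, the opening and the grip force at its end, in the units of the state.
- manip.get_state(): the state, without advancing time (a new reading comes with each control period).
- manip.grab_frame(name): name is "scene" or "top" or "wrist"; returns a dict with "img" (480x640x3 uint8, red, green, blue), "depth" (480x640 float32, m along the optical axis (not along the pixel's ray), 0 where there is no reading), "fov_y" (degrees; the focal length in pixels is half the picture's height over the tangent of half this angle, whatever the lens; pixels are square), "cx", "cy" (the principal point, pixels), "position" and "orientation" of the camera in the world; the wrist camera has in their place "tool_from_camera" (4x4, takes a point from camera to tool coordinates, whose origin is the TCP and whose axes are the flange's). Camera axes: x right, y down, z forward; pixel columns grow to the right and rows downward; lengths in m; the calibration is good to about 2 mm. A picture is of the moment at which its call begins: read the wrist's pose just before it.
- manip.finish_job(): hands the job in; it is judged then, once.
Trained networks look in a picture, given as the dict that the camera call returned (one of the last four; its "shot" number tells which), for a name from the list of things; names that differ only in an ending like _2 or _b are one class to them, and where a whole thing is asked for, a point or a joint stands for the part that bears it (a point fixed in the world has none). Each returns a list of dicts, best first, with "p" (0 to 1); they miss things now and then, are a little off and sometimes report something else, mostly with a low value. They report only what shows in the picture. A call takes as long as a camera call. They do not tell look-alikes from the thing itself.
- manip.look_for(picture, target): "centre" ([column, row] in pixels, amid what is visible of it).
The state is a dict: "time": time; "q": joint angles; "joint_velocities": joint speeds; "joint_torque": joint torques, N m; "tcp_pos": TCP position; "ee_rot": TCP orientation; "wrist_force": force on the tool from outside, world axes, zero at the start; "moment": the same for the moment, N m; "gripper_width": opening from 0.0 (shut) to 1.0 (fully open); "finger_force": force on a finger pad.
Only numpy, scipy, OpenCV 4.12 (cv2) and the standard library are available. Lean on these libraries where they do the work, as an engineer would, in place of code of your own. Each camera call takes 0.05 s, during which the arm holds its last target. There are 200 camera calls.

### The job

Check the seized metal can for a false bottom: take the dip gauge out of its cradle by its black handle and push its rod down the can's slanted filler neck until the collar stops on the mouth. Then draw the rod fully out and show it for reading: hold the gauge level with the tip of the rod over the middle of the white tile, 10 to 20 cm above it, and finish still holding it there, at rest. Leave the bottle, the carton and the tray where they are.

Things in the scene. Friction and masses are not known exactly. Their poses are not given: they have to be found in the camera images.
- gauge: Loose dip gauge, 0.1 to 0.25 kg. Origin: centre of the collar's rod-side face, x along its axis. Towards -x: steel rod, 10 mm diameter, 130 mm long, end tapered. Towards +x: collar (30 mm diameter, 8 mm thick), then black square handle 22 x 22 mm from x = 8 to 128 mm, best gripped across (along y) at x = 60. Starts level in the cradle, axis 45 mm above the table, z up, rod towards the robot.
- gauge_tip (a point): The free end of the gauge's rod (on the gauge's x axis, 130 mm from its origin, at x = -130 mm).
- cradle: Fixed plywood cradle, base 250 x 60 x 8 mm, x axis along the gauge, z up; origin on the table, under the rod: the gauge's origin starts at x = 80 mm. Two open-topped notched blocks, 50 mm wide, carry the gauge: one under the rod at x = 11 to 29 mm (50 mm high), one under the handle's end at x = 190 to 208 mm (44 mm high). The gauge lifts straight up.
- can: Fixed hollow aluminium can, 205 mm long, 130 mm wide, 170 mm high, with a carrying handle on top up to 200 mm high. Origin on the table under the centre of the neck's mouth; from there the can reaches to x = -205 mm (towards the robot); its +x shoulder slopes and carries the neck.
- neck: Round steel filler neck of the can: bore 17 mm, outside 34 mm. Origin: centre of its mouth, 157 mm above the table. Its x axis points out of the mouth along the bore, rising 40 degrees from level, away from the robot; y is level. Bore 65 mm long, then empty can: the whole rod goes in freely. With the gauge fully home its origin and axes coincide with these.
- tile: Fixed white square reading tile, 130 x 130 x 6 mm, flat on the table; origin at the centre of its underside.
- bottle: Bystander: full glass bottle, 68 mm diameter, 200 mm high, standing; origin at the centre of its base. Not to be moved.
- carton: Bystander: closed cardboard box 90 x 120 x 60 mm; origin at the centre of its base. Not to be moved.
- tray: Bystander: open yellow plastic tray 120 x 200 x 70 mm; origin at the centre of its base. Not to be moved.
Things that resemble listed ones, but are neither listed nor needed, are in the scene too. Of the things that look like the tile, the smallest one is meant.

How it is judged:
By the outcome, as a careful person would: the job done as asked, in the order asked, and still so for the second after the job is handed in, while the arm keeps its last pose, push and grip.
It also fails if it takes over 54 s, if anything falls off the work surface, if the arm or the gripper's body presses on something with over 40 N, if the wrist force passes 120 N, or if a joint passes its speed limit or range.

## Working session

There is one attempt and no reset: what is moved stays moved. The work goes in short steps, Python scripts to look and compute and a tool call to move; the robot and the scene stay as the last step left them, time stands still between calls to the robot, and variables do not carry over. Pictures are saved under pics/ and viewed, at most 10 in all, crops included, and the job is handed in when it is done.

Besides the shell and the picture viewer there is one more tool, called after "Request:" as a command line: name --argument value ..., lists and objects as JSON in quotes. step_arm: Moves the arm, as the interface text tells. Its arguments: {"type":"object","properties":{"commands":{"type":"array"},"hand":{"type":"number"},"squeeze":{"type":"number"}},"required":["commands"]}

```bash
ls; mkdir -p pics
cat > h.py <<'E'
import numpy as np, cv2
from station import manip
def cam(f):
    h=f["img"].shape[0]; fl=h/2/np.tan(np.radians(f["fov_y"])/2); return fl
def pose(f,st=None):
    if "position" in f: 
        return np.array(f["orientation"]).reshape(3,3),np.array(f["position"])
    T=np.array(f["tool_from_camera"]).reshape(4,4); R=np.array(st["ee_rot"]).reshape(3,3)
    return R@T[:3,:3], R@T[:3,3]+np.array(st["tcp_pos"])
def cloud(f,st=None):
    fl=cam(f); R,p=pose(f,st); d=f["depth"]; v,u=np.mgrid[:d.shape[0],:d.shape[1]]
    P=np.stack([(u-f["cx"])/fl*d,(v-f["cy"])/fl*d,d],-1)
    W=P@R.T+p; W[d==0]=np.nan; return W
def proj(f,X,st=None):
    fl=cam(f);R,p=pose(f,st); c=(np.atleast_2d(X)-p)@R
    return np.c_[c[:,0]/c[:,2]*fl+f["cx"],c[:,1]/c[:,2]*fl+f["cy"]]
def save(n,img): cv2.imwrite("pics/"+n+".png",img[...,::-1])
E
python3 - <<'E'
from h import *
np.set_printoptions(precision=3,suppress=True)
ims=[]
for n in["top","scene"]:
    f=manip.grab_frame(n); W=cloud(f); ims.append(f["img"]); np.savez("pics/"+n,W=W,img=f["img"])
    print(n,f["fov_y"],f["position"],np.array(f["orientation"]).ravel())
    for t in["gauge","gauge_tip","cradle","can","neck","tile","bottle","carton","tray"]:
        print(t,[(np.round(d["centre"]).astype(int).tolist(),round(d["p"],2),W[int(d["centre"][1]),int(d["centre"][0])]) for d in manip.look_for(f,t)[:4]])
save("top",ims[0]);save("scene",ims[1])
print(manip.get_state())
E
```

```text
pics
top 47.89927423132504 [0.345 0.027 1.868] [-0.028 -0.996  0.087 -1.     0.028  0.006 -0.008 -0.087 -0.996]
gauge [([326, 228], 0.75, array([0.536, 0.009, 0.055]))]
gauge_tip [([322, 222], 0.56, array([0.557, 0.025, 0.054]))]
cradle [([328, 243], 0.87, array([0.485, 0.007, 0.055])), ([296, 153], 0.33, array([0.794, 0.104, 0.062]))]
can [([414, 295], 0.84, array([ 0.309, -0.259,  0.171]))]
neck [([410, 267], 0.66, array([ 0.393, -0.247,  0.166]))]
tile [([237, 324], 0.82, array([0.221, 0.32 , 0.017])), ([256, 255], 0.8, array([0.458, 0.253, 0.002]))]
bottle [([471, 229], 0.83, array([ 0.513, -0.45 ,  0.149]))]
carton [([296, 155], 0.75, array([0.792, 0.104, 0.059]))]
tray [([175, 208], 0.8, array([0.63 , 0.537, 0.   ]))]
scene 57.31516143256813 [ 1.194 -0.075  1.24 ] [ 0.207  0.834 -0.511  0.978 -0.184  0.096 -0.014 -0.52  -0.854]
gauge [([308, 267], 0.71, array([0.56 , 0.009, 0.054]))]
gauge_tip [([307, 260], 0.82, array([0.538, 0.007, 0.054]))]
cradle [([300, 261], 0.98, array([ 0.51 , -0.009,  0.006]))]
can [([205, 209], 0.63, array([ 0.355, -0.266,  0.158]))]
neck [([211, 221]
[... 205 characters left out ...]
))]
carton [([357, 330], 0.64, array([0.787, 0.105, 0.054])), ([144, 282], 0.19, array([ 0.546, -0.462,  0.128]))]
tray [([468, 253], 0.64, array([0.598, 0.523, 0.006]))]
{'time': 1.0, 'q': array([ 1.238,  0.213, -0.034,  1.324, -0.   ,  1.571]), 'joint_velocities': array([-0.001,  0.   ,  0.   ,  0.002, -0.001,  0.   ]), 'joint_torque': array([  0.006, -68.598,  48.733,   0.002,   0.   ,  -0.   ]), 'tcp_pos': array([0.163, 0.473, 0.405]), 'ee_rot': array([[-0.945,  0.327,  0.   ],
       [ 0.327,  0.945,  0.   ],
       [-0.   ,  0.   , -1.   ]]), 'wrist_force': array([0.282, 0.059, 0.184]), 'moment': array([-0.022,  0.024, -0.005]), 'finger_force': 0.0, 'gripper_width': 0.9988838443691829}
```

View both.

Run:
```python
import cv2
a=cv2.imread("pics/top.png")[100:400,130:530]
cv2.imwrite("pics/topc.png",cv2.resize(a,None,fx=2,fy=2,interpolation=cv2.INTER_CUBIC))
```

```text
(no output)
```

View pics/topc.png

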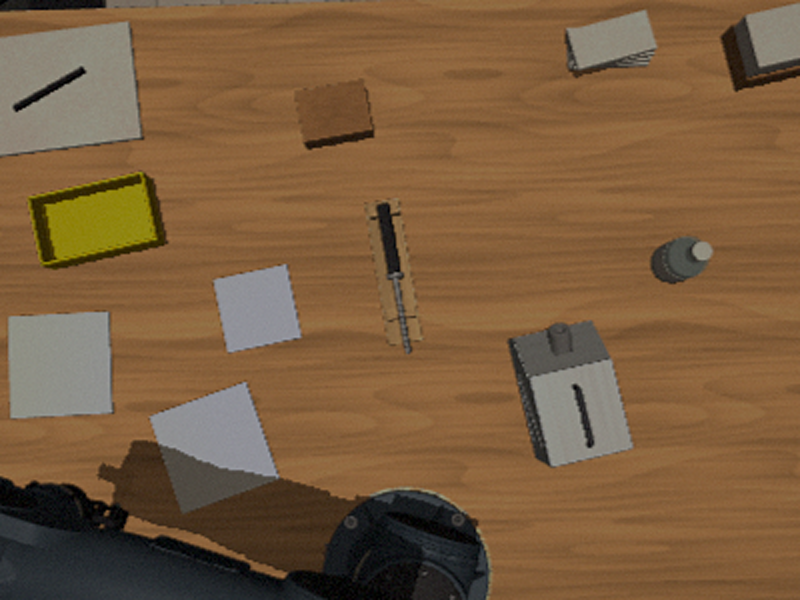

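View pics/scene.png

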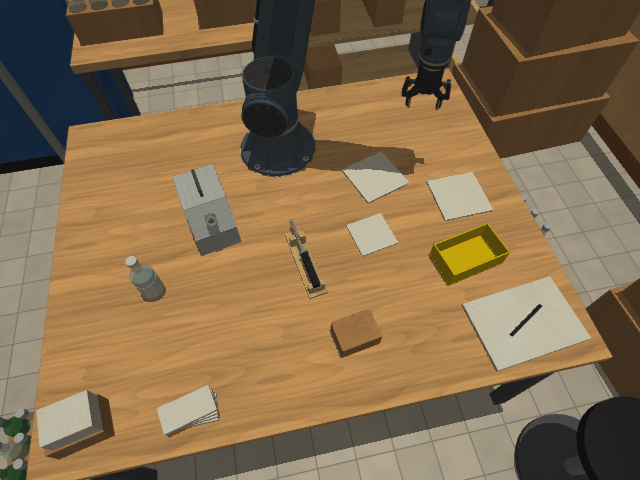

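The tile look-alikes in the full top picture are (256,255), (237,324), (160,282) and the large sheet at (162,145). The tile at (256,255) is the smallest. The gauge lies in its cradle at (326,230), with the rod towards the robot. The neck is at (410,268). Next I'll measure these in the saved clouds and check the candidate in an enlarged crop.

```bash
cat > fit.py <<'E'
from h import *
np.set_printoptions(precision=4,suppress=True)
D=np.load("pics/top.npz"); W=D["W"]; img=D["img"].astype(int)
# bright, low-saturation, flat things
g=((img.min(2)>105)&(img.max(2)-img.min(2)<45)).astype(np.uint8)
n,l,s,c=cv2.connectedComponentsWithStats(g)
for i in range(1,n):
    if s[i,4]>150:
        m=l==i; P=W[m]; P=P[np.isfinite(P).all(1)]
        r=cv2.minAreaRect(P[:,:2].astype(np.float32)); print("bright",c[i],s[i,4],r,np.median(P[:,2]))
# can top
m=(W[...,2]>.155)&(W[...,2]<.185)&(W[...,0]>.1)&(W[...,0]<.5)&(abs(W[...,1]+.25)<.15)
P=W[m]; print("cantop",m.sum(),cv2.minAreaRect(P[:,:2].astype(np.float32)),np.median(P[:,2]))
m=(W[...,2]>.02)&(W[...,2]<.25)&(W[...,0]>.1)&(W[...,0]<.6)&(abs(W[...,1]+.25)<.15)
P=W[m]; print("can",m.sum(),cv2.minAreaRect(P[:,:2].astype(np.float32)))
m=(W[...,2]>.025)&(W[...,2]<.09)&(W[...,0]>.35)&(W[...,0]<.7)&(abs(W[...,1])<.08)
P=W[m]; print("gauge",m.sum(),cv2.minAreaRect(P[:,:2].astype(np.float32)),P.min(0),P.max(0))
d=img.max(2)<60; P=W[m&d]; r=cv2.fitLine(P[:,:2].astype(np.float32),cv2.DIST_HUBER,0,.01,.01).ravel();t=(P[:,:2]-r[2:])@r[:2]
print("handle",len(P),r,t.min(),t.max(), r[2:]+r[:2]*t.min(), r[2:]+r[:2]*t.max())
a=D["img"][225:290,215:300]; save("tilec",cv2.resize(a,None,fx=7,fy=7,interpolation=cv2.INTER_CUBIC))
E
python3 fit.py
```

```text
bright [523.2249 116.0917] 938 ((0.8793419003486633, -0.6482905149459839), (0.08965981751680374, 0.12197507917881012), 11.157556533813477) 0.1300415760666741
bright [435.3596 119.2084] 787 ((0.9051276445388794, -0.3780483603477478), (0.07981424778699875, 0.14024639129638672), 11.722073554992676) 0.05069622878651936
bright [154.4012 144.6614] 4726 ((0.8519476652145386, 0.6038897037506104), (0.21396826207637787, 0.3042016327381134), 5.255476474761963) 0.01273120198970279
bright [257.9713 253.8228] 1394 ((0.4584876596927643, 0.24600723385810852), (0.12949125468730927, 0.12956316769123077), 10.497099876403809) 0.006620777648468579
bright [159.2801 281.9551] 2563 ((0.37079790234565735, 0.5862635970115662), (0.17414920032024384, 0.17665153741836548), 1.320961356163025) 0.0087369872298797
bright [419.9904 305.8173] 1762 ((0.27153709530830383, -0.27618104219436646), (0.1416512429714203, 0.13051721453666687), 11.07349967956543) 0.17124888539818617
bright [238.466  315.3128] 1749 ((0.22576981782913208, 0.3240959644317627), (0.1679726392030716, 0.17505866289138794), 18.334470748901367) 0.00862094607319741
cantop 2179 ((0.3049167990684509, -0.269000768661499), (0.21281254291534424, 0.13564738631248474), 11.369470596313477) 0.17053602922197042
can 3187 ((0.30638256669044495, -0.26734206080436707), (0.21697121858596802, 0.1376015692949295), 11.671544075012207)
gauge 481 ((0.5003701448440552, 0.006741683930158615), (0.25653064250946045, 0.050016000866889954), 7.9815993309021) [ 0.3737 -0.0259  0.0283] [0.6291 0.0476 0.0674]
handle 214 [0.9895 0.1444 0.5645 0.0148] -0.16250009157714881 0.06315551000229265 [ 0.4037 -0.0087] [0.627  0.0239]
```

Request:
step_arm --commands '[{"travel": [-0.81, -0.59, 0], "twist": -1}, {"travel": [-0.76, -0.65, 0], "twist": -1}, {"travel": [-0.71, -0.71, 0], "twist": -1}, {"travel": [-0.65, -0.76, 0], "twist": -1}, {"travel": [-0.59, -0.81, 0], "twist": -1}]' --hand 1 --squeeze 25

```text
time: 1.42
tcp_pos: [0.279, 0.307, 0.4048]
ee_rot: [[-0.997, -0.072, 0.0], [-0.072, 0.997, 0.0], [-0.0, 0.0, -1.0]]
wrist_force: [-0.1, -0.0, -0.1]
gripper_width: 1.002
finger_force: 0.0
```

Request:
step_arm --commands '[{"travel": [-0.53, -0.85, 0], "twist": -0.91}, {"travel": [-0.48, -0.88, 0], "twist": 0}, {"travel": [-0.48, -0.88, 0], "twist": 0}, {"travel": [-0.48, -0.88, 0], "twist": 0}, {"travel": [-0.48, -0.88, 0], "twist": 0}]'

```text
time: 1.83
tcp_pos: [0.3983, 0.1455, 0.405]
ee_rot: [[-0.99, -0.14, 0.001], [-0.14, 0.99, 0.0], [-0.001, 0.0, -1.0]]
wrist_force: [0.9, 0.6, -0.3]
gripper_width: 1.002
finger_force: 0.0
```

Run:
```python
from h import *
np.set_printoptions(precision=4,suppress=True)
s=manip.get_state(); print(s["time"],s["tcp_pos"],s["ee_rot"],s["q"])
f=manip.grab_frame("wrist"); print(f["fov_y"],f["cx"],f["cy"],f["tool_from_camera"])
save("w1",f["img"]); np.savez("pics/w1",W=cloud(f,s),img=f["img"])
print(manip.look_for(f,"gauge"),manip.get_state()["time"])
```

```text
1.8333 [0.3983 0.1455 0.405 ] [[-0.9902 -0.1395  0.0007]
 [-0.1395  0.9902  0.0003]
 [-0.0007  0.0002 -1.    ]] [ 0.3502  0.0566 -0.2157  1.2978  0.      0.2102]
69.85330685214763 315.5797208128767 240.83914544751383 [[ 0.0001 -0.9604 -0.2786  0.0709]
 [ 1.     -0.      0.0003  0.    ]
 [-0.0003 -0.2786  0.9604  0.0318]
 [ 0.      0.      0.      1.    ]]
[{'centre': [160.4, 259.3], 'p': 0.66}] 1.9333
```

Request:
step_arm --commands '[{"travel": [-0.6, -0.75, 0], "twist": 0}, {"travel": [-0.6, -0.75, 0], "twist": 0}, {"travel": [-0.6, -0.75, 0], "twist": 0}, {"travel": [-0.6, -0.75, 0], "twist": 0}, {"travel": [0, 0, 0], "twist": 0}]'

```text
time: 2.35
tcp_pos: [0.5127, 0.0387, 0.4039]
ee_rot: [[-0.991, -0.136, 0.0], [-0.136, 0.991, -0.001], [-0.0, -0.001, -1.0]]
wrist_force: [1.5, 0.8, 0.5]
gripper_width: 1.001
finger_force: 0.0
```

Run:
```python
from h import *
np.set_printoptions(precision=4,suppress=True)
s=manip.get_state(); print(s["time"],s["tcp_pos"])
f=manip.grab_frame("wrist"); save("w2",f["img"]); W=cloud(f,s); np.savez("pics/w2",W=W,img=f["img"])
print(manip.look_for(f,"gauge"),manip.look_for(f,"gauge_tip"))
m=(W[...,2]>.025)&(W[...,2]<.09)&(W[...,0]>.35)&(W[...,0]<.7)&(abs(W[...,1]-.01)<.08)
P=W[m]; print("gauge+cradle",m.sum(),cv2.minAreaRect(P[:,:2].astype(np.float32)),P.min(0),P.max(0))
d=f["img"].max(2)<60; Q=W[m&d&(W[...,2]>.045)]; r=cv2.fitLine(Q[:,:2].astype(np.float32),cv2.DIST_HUBER,0,.01,.01).ravel()
t=(Q[:,:2]-r[2:])@r[:2]; print("handle",len(Q),r,np.degrees(np.arctan2(r[1],r[0])),[r[2:]+r[:2]*np.percentile(t,p) for p in(.5,99.5)],np.median(Q[:,2]))
a=np.arctan2(r[1],r[0]);
```

```text
2.35 [0.5127 0.0387 0.4039]
[{'centre': [281.8, 217.5], 'p': 0.88}] [{'centre': [281.2, 222.3], 'p': 0.67}]
gauge+cradle 6104 ((0.4981287121772766, 0.004040513187646866), (0.25762856006622314, 0.050017014145851135), 8.088134765625) [ 0.3704 -0.0296  0.025 ] [0.6284 0.0464 0.06  ]
handle 3441 [0.99   0.1412 0.5248 0.0087] 8.1200285 [array([ 0.3753, -0.0126]), array([0.6213, 0.0225])] 0.05432293467084737
```

View pics/w2.png

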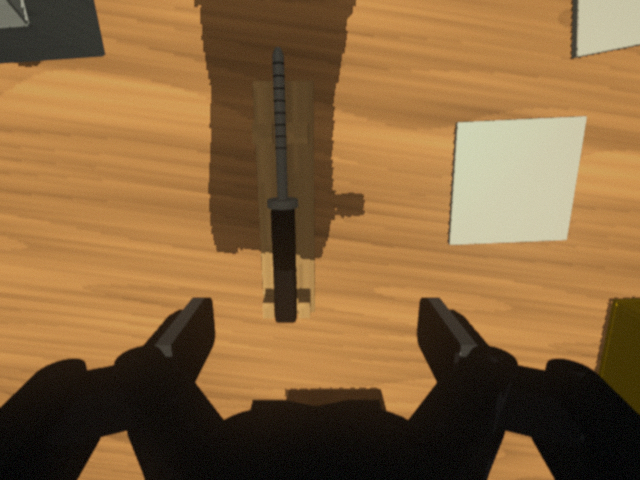

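The rod tip is at (279,50), the collar at (283,203) and the handle end at (285,321). The fitted axis has a yaw of 8.1° and the sizes agree. Next I look at the neck from above.

Request:
step_arm --commands '[{"travel": [0, -0.92, 0], "twist": 0}, {"travel": [0, -0.92, 0], "twist": 0}, {"travel": [0, -0.92, 0], "twist": 0}, {"travel": [0, -0.92, 0], "twist": -0.4}, {"travel": [0, -0.92, 0], "twist": -0.25}]'

```text
time: 2.92
tcp_pos: [0.5358, -0.1401, 0.4053]
ee_rot: [[-0.981, -0.194, 0.001], [-0.194, 0.981, 0.0], [-0.001, -0.0, -1.0]]
wrist_force: [0.5, 1.0, -0.3]
gripper_width: 0.997
finger_force: 0.0
```

Request:
step_arm --commands '[{"travel": [0, -0.92, 0], "twist": 0}, {"travel": [0, -0.92, 0], "twist": 0}, {"travel": [0, 0, 0], "twist": 0}, {"travel": [0, 0, 0], "twist": 0}]'

```text
time: 3.25
tcp_pos: [0.5503, -0.2124, 0.4045]
ee_rot: [[-0.982, -0.19, -0.0], [-0.19, 0.982, 0.0], [0.0, 0.0, -1.0]]
wrist_force: [-0.2, 0.5, -0.9]
gripper_width: 1.003
finger_force: 0.0
```

Run:
```python
from h import *
np.set_printoptions(precision=4,suppress=True)
s=manip.get_state(); print(s["time"],s["tcp_pos"],s["ee_rot"])
f=manip.grab_frame("wrist"); save("w3",f["img"]); W=cloud(f,s); np.savez("pics/w3",W=W,img=f["img"],R=s["ee_rot"],p=s["tcp_pos"],f=cam(f),cx=f["cx"],cy=f["cy"],T=f["tool_from_camera"])
print(manip.look_for(f,"neck"),manip.look_for(f,"can"))
print(proj(f,[.407,-.247,.157],s))
```

```text
3.25 [ 0.5503 -0.2124  0.4045] [[-0.9818 -0.1898 -0.0003]
 [-0.1898  0.9818  0.0003]
 [ 0.0003  0.0004 -1.    ]]
[{'centre': [541.6, 235.6], 'p': 0.56}] [{'centre': [300.9, 25.5], 'p': 0.7}, {'centre': [540.6, 239.1], 'p': 0.18}]
[[302.7739  -5.6087]]
```

View pics/w3.png

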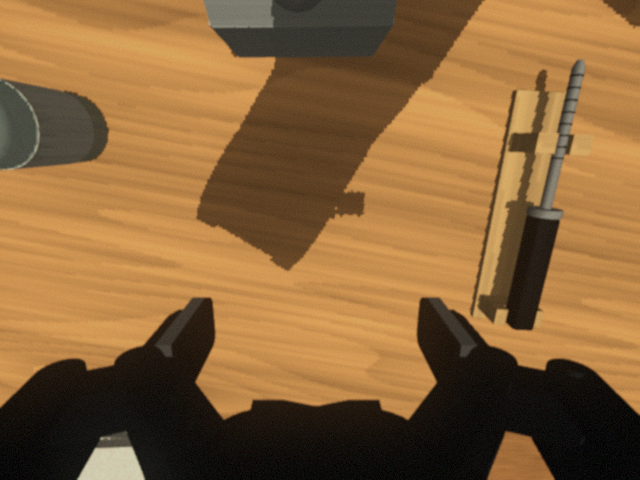

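The can's front is at the top edge (300,28) and the mouth is out of frame, so I back off towards the robot.

Request:
step_arm --commands '[{"travel": [0.85, 0, 0], "twist": 0}, {"travel": [0.85, 0, 0], "twist": 0}, {"travel": [0, 0, 0], "twist": 0}, {"travel": [0, 0, 0], "twist": 0}]'

```text
time: 3.73
tcp_pos: [0.4824, -0.224, 0.4055]
ee_rot: [[-0.982, -0.191, 0.001], [-0.191, 0.982, -0.0], [-0.001, -0.0, -1.0]]
wrist_force: [1.2, -0.1, 0.5]
gripper_width: 0.999
finger_force: 0.0
```

Run:
```python
from h import *
np.set_printoptions(precision=4,suppress=True)
s=manip.get_state(); print(s["time"],s["tcp_pos"],s["ee_rot"])
f=manip.grab_frame("wrist"); save("w4",f["img"]); W=cloud(f,s); np.savez("pics/w4",W=W,img=f["img"],R=s["ee_rot"],p=s["tcp_pos"],f=cam(f),cx=f["cx"],cy=f["cy"],T=f["tool_from_camera"])
print(manip.look_for(f,"neck"),manip.look_for(f,"can"))
print(proj(f,[.407,-.247,.157],s))
save("w4c",cv2.resize(f["img"][0:160,180:440],None,fx=3,fy=3,interpolation=cv2.INTER_CUBIC))
```

```text
3.7333 [ 0.4824 -0.224   0.4055] [[-0.9815 -0.1914  0.0008]
 [-0.1914  0.9815 -0.0003]
 [-0.0007 -0.0004 -1.    ]]
[{'centre': [292.7, 86.9], 'p': 0.72}] [{'centre': [298.5, 57.0], 'p': 0.69}]
[[302.0806 127.7589]]
```

View pics/w4c.png

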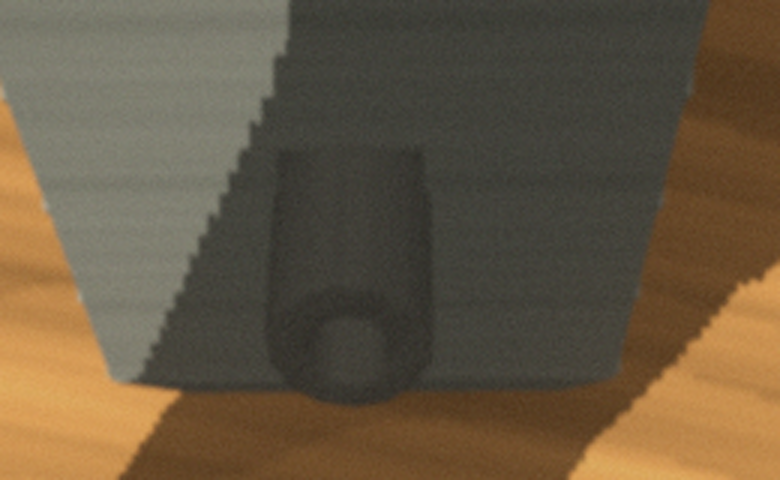

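```bash
cat > neck.py <<'E'
from h import *
from scipy.optimize import least_squares
np.set_printoptions(precision=4,suppress=True)
D=np.load("pics/w4.npz"); W=D["W"]
f=dict(img=D["img"],cx=float(D["cx"]),cy=float(D["cy"]),fov_y=69.85330685214763,tool_from_camera=D["T"]); s=dict(ee_rot=D["R"],tcp_pos=D["p"])
R,p=pose(f,s)
def hit(u,v,z):
    d=R@np.array([(u-f["cx"])/D["f"],(v-f["cy"])/D["f"],1]); return p+d*(z-p[2])/d[2]
c=lambda x,y:(180+(x-1)/3,(y-1)/3)
print("mouth from centre",hit(*c(350,346),.157),"bore",hit(*c(351,350),.157))
lo=hit(*c(351,405),.157-.017*.766); up=hit(*c(350,290),.157+.017*.766); le=hit(*c(268,350),.157); ri=hit(*c(432,350),.157)
print("rim lo/up",lo,up,"mean",(lo+up)/2,"dx",lo-up,"(expect .0219)","le/ri",le,ri,"w",np.linalg.norm(le-ri))
# yaw: can front edge / top cloud
m=(W[...,2]>.165)&(W[...,2]<.175)&np.isfinite(W[...,0]); print("top pts",m.sum())
# neck barrel crest: per row highest points near u 297
Z=W[100:138,260:335]; print("z rim",np.nanmax(Z[...,2]), "depth pt at rim sides",W[118,273],W[118,319])
# barrel mid line: left/right edges at crop y 200 & 300
for y in (170,330): 
    pass
# side silhouettes of can front face bottom edge: left (118,378) right (618,372)
a=W[int(372/3),int(180+125/3)];b=W[int(368/3),int(180+610/3)];print("front edge",a,b,"yaw",np.degrees(np.arctan2(-(b-a)[0],(b-a)[1])))
E
python3 neck.py
```

```text
mouth from centre [ 0.4006 -0.2516  0.157 ] bore [ 0.4013 -0.2513  0.157 ]
rim lo/up [ 0.4114 -0.2502  0.144 ] [ 0.3918 -0.2525  0.17  ] mean [ 0.4016 -0.2514  0.157 ] dx [ 0.0196  0.0023 -0.026 ] (expect .0219) le/ri [ 0.4044 -0.2674  0.157 ] [ 0.3982 -0.2356  0.157 ] w 0.0324681919195514
top pts 498
z rim 0.1671348491201516 depth pt at rim sides [ 0.4048 -0.2652  0.1554] [ 0.3996 -0.2381  0.1559]
front edge [ 0.4146 -0.3113  0.0951] [ 0.3894 -0.1896  0.0956] yaw 11.693747698136546
```

The mouth rim centre is at crop (350,347), which is full-frame (297,115). That puts the mouth at (0.402, -0.251, 0.157) with a yaw of 11.3°. The rim width measures 32.5 mm against the given 34 mm. Next I go to grasp the gauge.

Request:
step_arm --commands '[{"travel": [-0.45, 0.78, 0], "twist": 0}, {"travel": [-0.45, 0.78, 0], "twist": 0}, {"travel": [-0.45, 0.78, 0], "twist": 0}, {"travel": [-0.45, 0.78, 0], "twist": 0}, {"travel": [-0.45, 0.78, 0], "twist": 0.64}]'

```text
time: 4.3
tcp_pos: [0.5431, -0.0525, 0.4047]
ee_rot: [[-0.99, -0.142, 0.0], [-0.142, 0.99, 0.0], [-0.0, 0.0, -1.0]]
wrist_force: [1.0, -0.5, -0.2]
gripper_width: 1.001
finger_force: 0.0
```

Request:
step_arm --commands '[{"travel": [-0.45, 0.78, 0.4], "twist": 0}, {"travel": [-0.45, 0.78, 0.4], "twist": 0}, {"travel": [0, 0, 0.9], "twist": 0}, {"travel": [0, 0, 0.9], "twist": 0}, {"travel": [0, 0, 0], "twist": 0}]'

```text
time: 4.72
tcp_pos: [0.5675, 0.0135, 0.2942]
ee_rot: [[-0.99, -0.143, -0.009], [-0.143, 0.99, -0.0], [0.009, 0.001, -1.0]]
wrist_force: [-1.8, 0.2, -1.7]
gripper_width: 1.003
finger_force: 0.0
```

Run:
```python
from h import *
np.set_printoptions(precision=4,suppress=True)
s=manip.get_state(); R=s["ee_rot"]; print(s["time"],s["tcp_pos"],R[:2,:2])
f=manip.grab_frame("wrist"); W=cloud(f,s)
m=(W[...,2]>.05)&(W[...,2]<.062)&(W[...,0]>.35)&(W[...,0]<.7)&(abs(W[...,1]-.01)<.08)&(f["img"].max(2)<60)
m[300:]=False
Q=W[m]; r=cv2.fitLine(Q[:,:2].astype(np.float32),cv2.DIST_HUBER,0,.01,.01).ravel()
t=(Q[:,:2]-r[2:])@r[:2]; print(len(Q),r,np.degrees(np.arctan2(r[1],r[0])),[r[2:]+r[:2]*q for q in(t.min(),t.max())])
tgt=np.array([.565,r[3]+(.565-r[2])*r[1]/r[0],.2]); print(tgt,"tool units",(tgt-s["tcp_pos"])@R/.04, "yaw err", np.degrees(np.arctan2(r[1],r[0]))-np.degrees(np.arctan2(-R[0,1],R[1,1])))
print([ (d["centre"],W[int(d["centre"][1]),int(d["centre"][0])]) for d in manip.look_for(f,"gauge_tip")[:1]])
save("w5",f["img"])
```

```text
4.7167 [0.5675 0.0135 0.2942] [[-0.9897 -0.1427]
 [-0.1427  0.9898]]
4654 [0.9898 0.1426 0.5485 0.0113] 8.195667 [array([ 0.4233, -0.0067]), array([0.5952, 0.0181])]
[0.565  0.0137 0.2   ] tool units [0.0401 0.0128 2.3558] yaw err -0.009240581664217373
[([314.8, 202.5], array([0.5304, 0.0075, 0.0559]))]
```

Request:
step_arm --commands '[{"travel": [0.04, 0.01, 0.8], "twist": 0}, {"travel": [0, 0, 0.8], "twist": 0}, {"travel": [0, 0, 0.5], "twist": 0}, {"travel": [0, 0, 0.26], "twist": 0}, {"travel": [0, 0, 0], "twist": 0}]'

```text
time: 5.23
tcp_pos: [0.5678, 0.0119, 0.2065]
ee_rot: [[-0.99, -0.14, -0.0], [-0.14, 0.99, 0.0], [0.0, 0.0, -1.0]]
wrist_force: [-0.4, -0.2, -0.7]
gripper_width: 0.998
finger_force: 0.0
```

Request:
step_arm --commands '[{"travel": [0, 0, 0], "twist": 0}, {"travel": [0, 0, 0], "twist": 0}, {"travel": [0, 0, 0], "twist": 0}, {"travel": [0, 0, 0], "twist": 0}, {"travel": [0, 0, 0], "twist": 0}]' --hand 0 --squeeze 40

```text
time: 5.65
tcp_pos: [0.5677, 0.0121, 0.2071]
ee_rot: [[-0.99, -0.14, 0.001], [-0.14, 0.99, 0.0], [-0.001, -0.0, -1.0]]
wrist_force: [0.0, -0.3, 0.9]
gripper_width: 0.298
finger_force: 0.9
```

Request:
step_arm --commands '[{"travel": [0, 0, 0], "twist": 0}, {"travel": [0, 0, 0], "twist": 0}, {"travel": [0, 0, 0], "twist": 0}, {"travel": [0, 0, 0], "twist": 0}, {"travel": [0, 0, 0], "twist": 0}]'

```text
time: 6.07
tcp_pos: [0.5677, 0.0121, 0.2072]
ee_rot: [[-0.99, -0.14, 0.001], [-0.14, 0.99, -0.0], [-0.001, -0.0, -1.0]]
wrist_force: [-1.2, 0.2, 7.7]
gripper_width: 0.25
finger_force: 39.1
```

Request:
step_arm --commands '[{"travel": [0, 0, -0.4], "twist": 0}, {"travel": [0, 0, -0.8], "twist": 0}, {"travel": [0, 0, -0.8], "twist": 0}, {"travel": [0, 0, -0.8], "twist": 0}, {"travel": [0, 0, 0], "twist": 0}]'

```text
time: 6.48
tcp_pos: [0.5687, 0.0121, 0.3245]
ee_rot: [[-0.99, -0.14, 0.008], [-0.14, 0.99, 0.0], [-0.008, -0.001, -1.0]]
wrist_force: [1.1, -0.3, -0.4]
gripper_width: 0.252
finger_force: 39.9
```

```bash
cat > gauge.py <<'E'
from h import *
np.set_printoptions(precision=4,suppress=True)
def rod(name="g"):
    """fit the rod in tool coords from the wrist picture: returns points/dir"""
    s=manip.get_state(); f=manip.grab_frame("wrist"); W=cloud(f,s); R=np.array(s["ee_rot"]); p=np.array(s["tcp_pos"])
    L=(W-p)@R   # tool coords
    m=(abs(L[...,1])<.009)&(L[...,0]>.02)&(L[...,0]<.21)&(L[...,2]>.06)&(L[...,2]<.30)
    m[330:]=False
    n,l,st,c=cv2.connectedComponentsWithStats(m.astype(np.uint8)); 
    i=1+np.argmax(st[1:,4]); Q=L[l==i]
    np.savez("pics/"+name,L=L,img=f["img"]); save(name,f["img"])
    print("t",s["time"],"tcp",p,"F",s["wrist_force"],"finger",s["finger_force"],s["gripper_width"])
    for a in np.arange(.03,.21,.02):
        q=Q[(Q[:,0]>a)&(Q[:,0]<a+.02)]
        if len(q): print("x %.2f n %d y %.4f zmin %.4f zmed %.4f"%(a,len(q),np.median(q[:,1]),np.percentile(q[:,2],5),np.median(q[:,2])))
    print("ext x",Q[:,0].max())
    return s,f,L
if __name__=="__main__":
    s,f,L=rod("g1"); print([(d["centre"],L[int(d["centre"][1]),int(d["centre"][0])]) for d in manip.look_for(f,"gauge_tip")[:2]])
E
python3 gauge.py
```

```text
t 6.4833 tcp [0.5687 0.0121 0.3245] F [ 1.0577 -0.2905 -0.391 ] finger 39.913535714149475 0.2521752756285157
x 0.03 n 2647 y -0.0002 zmin 0.1513 zmed 0.1523
x 0.05 n 3018 y -0.0001 zmin 0.1482 zmed 0.1517
x 0.07 n 1671 y 0.0002 zmin 0.1577 zmed 0.1592
x 0.09 n 1959 y 0.0002 zmin 0.1577 zmed 0.1592
x 0.11 n 486 y 0.0005 zmin 0.1575 zmed 0.1592
x 0.13 n 5 y -0.0090 zmin 0.2738 zmed 0.2740
ext x 0.14062917080122758
[([316.3, 230.5], array([0.0402, 0.0002, 0.1518]))]
```

View pics/g1.png

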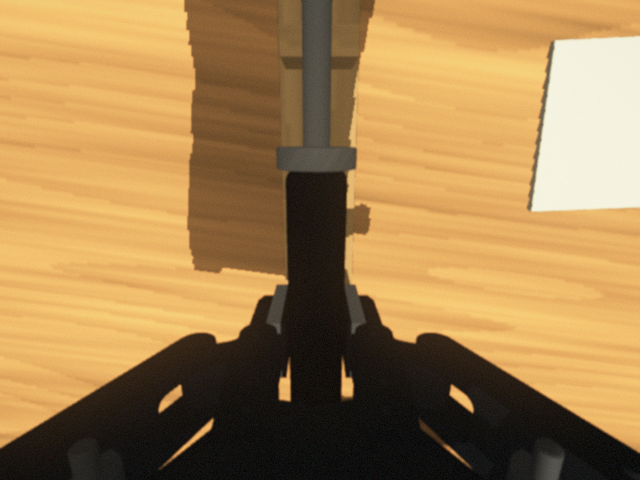

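The gauge is held level, with the collar at (316,160), and the rod runs up out of the frame. Its axis is at tool z ≈ 0.163 and its tip at tool x ≈ 0.199. Tilting isn't available, so I'll put the tip into the mouth under the upper lip and raise the hand. The gauge should then pivot in the pads to 40°.

Request:
step_arm --commands '[{"travel": [-0.9, 0, 0], "twist": 0}, {"travel": [0, -0.93, 0.05], "twist": 0}, {"travel": [0, -0.93, 0.05], "twist": 0}, {"travel": [0, -0.93, 0], "twist": 0}, {"travel": [0, -0.93, 0], "twist": 0}]'

```text
time: 7.0
tcp_pos: [0.6237, -0.1316, 0.3124]
ee_rot: [[-0.99, -0.141, -0.003], [-0.141, 0.99, 0.001], [0.002, 0.001, -1.0]]
wrist_force: [0.3, 0.2, -1.3]
gripper_width: 0.248
finger_force: 39.8
```

Request:
step_arm --commands '[{"travel": [0, -0.93, 0], "twist": 0}, {"travel": [0, -0.93, 0], "twist": 0}, {"travel": [0, 0, 0], "twist": -0.7}, {"travel": [0, 0, 0], "twist": 0}]'

```text
time: 7.33
tcp_pos: [0.6339, -0.2059, 0.3121]
ee_rot: [[-0.981, -0.195, -0.003], [-0.195, 0.981, 0.001], [0.002, 0.001, -1.0]]
wrist_force: [0.1, 0.6, -1.3]
gripper_width: 0.251
finger_force: 39.9
```

```bash
cat > near.py <<'E'
from gauge import *
import sys
M=np.array([.4018,-.2513,.157]); YAW=np.radians(11.3); a=np.array([np.cos(YAW),np.sin(YAW),0])
def to(stand,th=0,dz=0,ox=.069,oz=.163):
    """TCP for gauge pitched th (deg) with tip 'stand' m outside the mouth along the gauge axis"""
    t=np.radians(th); ax=a*np.cos(t)+np.array([0,0,np.sin(t)])
    return M+ax*(stand+.130+ox)+np.array([0,0,oz+dz])
def rel(tgt):
    s=manip.get_state(); R=s["ee_rot"]; print("t",round(s["time"],2),"tcp",s["tcp_pos"],"units",np.round((tgt-s["tcp_pos"])@R/.04,3),"yaw err deg",round(float(np.degrees(YAW-np.arctan2(-R[0,1],R[1,1]))),2),"F",s["wrist_force"])
E
python3 - <<'E'
from near import *
rel(to(.012))
f=manip.grab_frame("scene"); t=manip.get_state(); R=t["ee_rot"]; tip=t["tcp_pos"]+R@np.array([.199,0,.163]); org=t["tcp_pos"]+R@np.array([.069,0,.163])
print("tip",tip,"tip px",proj(f,tip),"org px",proj(f,org),"mouth px",proj(f,M),"img network",[manip.look_for(f,n)[:1] for n in("gauge_tip","neck")])
g=manip.grab_frame("top"); print("top: tip",proj(g,tip),"mouth",proj(g,M))
x,y=map(int,proj(f,M)[0]); A=cv2.resize(f["img"][y-25:y+35,x-30:x+50],None,fx=5,fy=5,interpolation=cv2.INTER_CUBIC)
x2,y2=map(int,proj(g,M)[0]); B=cv2.resize(g["img"][y2-45:y2+15,x2-40:x2+40],None,fx=5,fy=5,interpolation=cv2.INTER_CUBIC)
print("crop origins",x-30,y-25,x2-40,y2-45)
save("n1",np.hstack([A,B]));
E
```

```text
t 7.33 tcp [ 0.6339 -0.2059  0.3121] units [ 0.639  0.023 -0.195] yaw err deg 0.04 F [ 0.0654  0.6098 -1.3495]
tip [ 0.4384 -0.2429  0.15  ] tip px [[215.4662 231.5187]] org px [[228.3601 267.08  ]] mouth px [[211.0764 220.7097]] img network [[{'centre': [303.7, 261.2], 'p': 0.64}], []]
top: tip [[406.1881 253.0828]] mouth [[409.6823 264.4273]]
crop origins 181 195 369 219
```

View pics/n1.png

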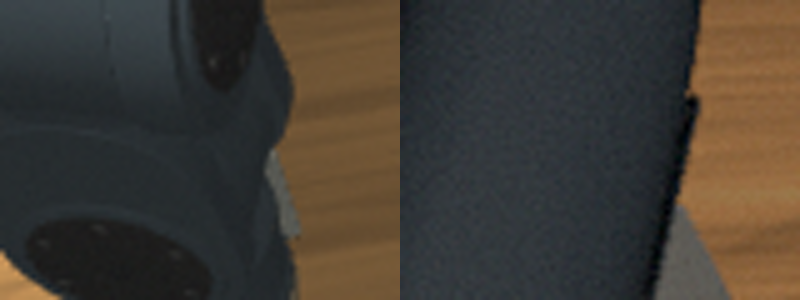

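Both fixed cameras are blocked by the arm, so I'll feel the way in on force, in small steps.

Request:
step_arm --commands '[{"travel": [0.2, 0.02, -0.1], "twist": 0}, {"travel": [0.24, 0, -0.08], "twist": 0}, {"travel": [0.2, 0, 0], "twist": 0}, {"travel": [0, 0, 0], "twist": 0}, {"travel": [0, 0, 0], "twist": 0}]' --squeeze 30

```text
time: 7.95
tcp_pos: [0.6086, -0.2079, 0.3223]
ee_rot: [[-0.981, -0.195, 0.001], [-0.195, 0.981, -0.0], [-0.001, -0.0, -1.0]]
wrist_force: [0.7, -0.5, -1.6]
gripper_width: 0.245
finger_force: 39.9
```

Run:
```python
from near import *
rel(to(.0)); rel(to(-.008,0,-.001))
```

```text
t 7.95 tcp [ 0.6086 -0.2079  0.3223] units [ 0.306 -0.051  0.057] yaw err deg 0.04 F [ 0.7057 -0.5342 -1.59  ]
t 7.95 tcp [ 0.6086 -0.2079  0.3223] units [ 0.506 -0.051  0.082] yaw err deg 0.04 F [ 0.7057 -0.5342 -1.59  ]
```

Request:
step_arm --commands '[{"travel": [0.1, -0.05, 0.08], "twist": 0}, {"travel": [0.1, 0, 0], "twist": 0}, {"travel": [0.1, 0, 0], "twist": 0}, {"travel": [0.1, 0, 0], "twist": 0}, {"travel": [0, 0, 0], "twist": 0}]'

```text
time: 8.37
tcp_pos: [0.5932, -0.2134, 0.3183]
ee_rot: [[-0.981, -0.195, -0.0], [-0.195, 0.981, -0.0], [0.0, 0.0, -1.0]]
wrist_force: [-0.7, -0.3, -2.0]
gripper_width: 0.248
finger_force: 39.9
```

Request:
step_arm --commands '[{"travel": [0.1, 0, 0], "twist": 0}, {"travel": [0.05, 0, 0], "twist": 0}, {"travel": [0, 0, 0], "twist": 0}]'

```text
time: 8.62
tcp_pos: [0.5876, -0.2144, 0.3184]
ee_rot: [[-0.981, -0.195, -0.0], [-0.195, 0.981, -0.0], [0.0, -0.0, -1.0]]
wrist_force: [0.6, 0.4, -1.5]
gripper_width: 0.252
finger_force: 39.9
```

Run:
```python
from near import *
rel(to(-.008,0,-.001)); print(manip.get_state()["moment"],manip.get_state()["finger_force"])
```

```text
t 8.62 tcp [ 0.5876 -0.2144  0.3184] units [-0.04   0.006 -0.015] yaw err deg 0.03 F [ 0.5844  0.3631 -1.4958]
[ 0.0201 -0.0105 -0.0191] 39.938676953315735
```

Request:
step_arm --commands '[{"travel": [0.05, 0, 0], "twist": 0}, {"travel": [0.05, 0, 0], "twist": 0}, {"travel": [0, 0, 0], "twist": 0}]' --squeeze 30

```text
time: 8.87
tcp_pos: [0.5838, -0.2152, 0.3183]
ee_rot: [[-0.981, -0.196, 0.0], [-0.196, 0.981, 0.0], [-0.0, 0.0, -1.0]]
wrist_force: [-0.4, -1.0, -2.4]
gripper_width: 0.249
finger_force: 39.8
```

Request:
step_arm --commands '[{"travel": [0.05, 0, 0], "twist": 0}, {"travel": [0.05, 0, 0], "twist": 0}, {"travel": [0, 0, 0], "twist": 0}]'

```text
time: 9.12
tcp_pos: [0.581, -0.2158, 0.319]
ee_rot: [[-0.981, -0.196, 0.004], [-0.196, 0.981, 0.0], [-0.004, -0.0, -1.0]]
wrist_force: [9.9, 1.9, -2.8]
gripper_width: 0.249
finger_force: 39.8
```

Run:
```python
from near import *
rel(to(-.008,0,-.001)); print(manip.get_state()["moment"],manip.get_state()["finger_force"])
s,f,L=rod("g2")
```

```text
t 9.12 tcp [ 0.581  -0.2158  0.319 ] units [-0.209  0.007  0.   ] yaw err deg 0.0 F [ 9.8663  1.9267 -2.772 ]
[ 0.562  -2.2513 -0.111 ] 39.82514977455139
t 9.1167 tcp [ 0.581  -0.2158  0.319 ] F [ 9.8663  1.9267 -2.772 ] finger 39.82514977455139 0.24865611628491735
x 0.03 n 2645 y 0.0002 zmin 0.1517 zmed 0.1527
x 0.05 n 2960 y -0.0001 zmin 0.1490 zmed 0.1523
x 0.07 n 1655 y 0.0002 zmin 0.1586 zmed 0.1600
x 0.09 n 1914 y 0.0002 zmin 0.1586 zmed 0.1602
x 0.11 n 517 y 0.0005 zmin 0.1588 zmed 0.1605
ext x 0.11600669604256396
```

There is contact 15 mm past the mouth plane, as expected when the tip meets the bore's upper wall. Now I raise the hand on an arc so the gauge pivots, starting with the first 10°.

Request:
step_arm --commands '[{"travel": [-0.05, 0, -0.17], "twist": 0}, {"travel": [0, 0, -0.17], "twist": 0}, {"travel": [0, 0, -0.17], "twist": 0}, {"travel": [0, 0, -0.17], "twist": 0}, {"travel": [0, 0, -0.17], "twist": 0}]'

```text
time: 9.58
tcp_pos: [0.582, -0.2156, 0.3532]
ee_rot: [[-0.981, -0.195, 0.0], [-0.195, 0.981, -0.0], [-0.0, -0.0, -1.0]]
wrist_force: [-0.6, 0.6, -2.8]
gripper_width: 0.252
finger_force: 39.4
```

Run:
```python
from near import *
rel(to(-.012,10)); print(manip.get_state()["moment"],manip.get_state()["finger_force"])
s,f,L=rod("g3")
```

```text
t 9.58 tcp [ 0.582  -0.2156  0.3532] units [-0.012  0.007  0.017] yaw err deg 0.03 F [-0.6425  0.6323 -2.8029]
[ 0.0763 -0.4641  0.0125] 39.388203620910645
t 9.5833 tcp [ 0.582  -0.2156  0.3532] F [-0.6425  0.6323 -2.8029] finger 39.388203620910645 0.25181246701092647
x 0.03 n 2502 y -0.0002 zmin 0.1575 zmed 0.1594
x 0.05 n 2523 y 0.0002 zmin 0.1595 zmed 0.1616
x 0.07 n 1353 y 0.0002 zmin 0.1711 zmed 0.1734
x 0.09 n 1438 y -0.0002 zmin 0.1745 zmed 0.1770
x 0.11 n 887 y 0.0002 zmin 0.1778 zmed 0.1795
ext x 0.12302949781567614
```

The gauge has pivoted to about 10° with small forces, so I continue the arc to 40°.

Request:
step_arm --commands '[{"travel": [0.03, 0, -0.2], "twist": 0}, {"travel": [0.05, 0, -0.2], "twist": 0}, {"travel": [0.06, 0, -0.2], "twist": 0}, {"travel": [0.06, 0, -0.19], "twist": 0}]'

```text
time: 9.97
tcp_pos: [0.5739, -0.2172, 0.3849]
ee_rot: [[-0.981, -0.195, 0.0], [-0.195, 0.981, -0.0], [-0.0, -0.0, -1.0]]
wrist_force: [0.4, 0.2, -3.8]
gripper_width: 0.246
finger_force: 39.3
```

Request:
step_arm --commands '[{"travel": [0.07, 0, -0.19], "twist": 0}, {"travel": [0.08, 0, -0.19], "twist": 0}, {"travel": [0.09, 0, -0.18], "twist": 0}, {"travel": [0.1, 0, -0.18], "twist": 0}]'

```text
time: 10.3
tcp_pos: [0.5605, -0.2198, 0.4143]
ee_rot: [[-0.981, -0.196, 0.0], [-0.196, 0.981, -0.0], [-0.0, -0.0, -1.0]]
wrist_force: [1.1, 1.0, -2.7]
gripper_width: 0.253
finger_force: 39.2
```

Request:
step_arm --commands '[{"travel": [0.1, 0, -0.17], "twist": 0}, {"travel": [0.11, 0, -0.17], "twist": 0}, {"travel": [0.12, 0, -0.17], "twist": 0}, {"travel": [0.13, 0, -0.16], "twist": 0}, {"travel": [0, 0, 0], "twist": 0}]'

```text
time: 10.72
tcp_pos: [0.5421, -0.2236, 0.442]
ee_rot: [[-0.981, -0.195, 0.002], [-0.195, 0.981, -0.001], [-0.001, -0.001, -1.0]]
wrist_force: [1.7, -1.5, -2.2]
gripper_width: 0.242
finger_force: 39.4
```

Run:
```python
from near import *
rel(to(-.012,40)); print(manip.get_state()["moment"])
s,f,L=rod("g4")
```

```text
t 10.72 tcp [ 0.5421 -0.2236  0.442 ] units [-0.006  0.008  0.046] yaw err deg 0.05 F [ 1.6727 -1.5493 -2.1647]
[ 0.1198 -0.3778 -0.0129]
t 10.7167 tcp [ 0.5421 -0.2236  0.442 ] F [ 1.6727 -1.5493 -2.1647] finger 39.359899163246155 0.24172458964226265
x 0.03 n 1965 y -0.0002 zmin 0.1775 zmed 0.1843
x 0.05 n 1132 y 0.0003 zmin 0.1889 zmed 0.2062
x 0.07 n 678 y 0.0003 zmin 0.2173 zmed 0.2249
x 0.09 n 616 y 0.0003 zmin 0.2329 zmed 0.2405
x 0.11 n 520 y 0.0003 zmin 0.2482 zmed 0.2558
x 0.13 n 805 y -0.0003 zmin 0.2649 zmed 0.2776
x 0.15 n 312 y -0.0003 zmin 0.2741 zmed 0.2765
ext x 0.15454359400514298
```

View pics/g4.png

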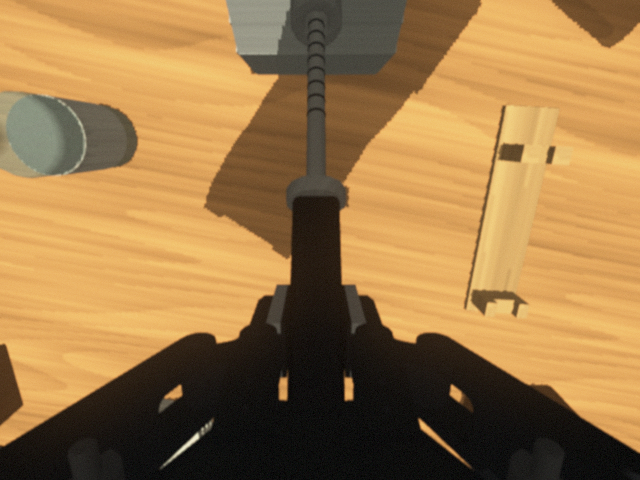

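The rod enters the mouth, centred at (317,15), with a pitch of about 38°. Now I push down along the bore axis.

Request:
step_arm --commands '[{"travel": [0.2, 0, 0.19], "twist": 0}, {"travel": [0.2, 0, 0.18], "twist": 0}, {"travel": [0.2, 0, 0.17], "twist": 0}, {"travel": [0.2, 0, 0.17], "twist": 0}, {"travel": [0, 0, 0], "twist": 0}]'

```text
time: 11.18
tcp_pos: [0.5103, -0.2297, 0.4105]
ee_rot: [[-0.981, -0.195, -0.003], [-0.195, 0.981, 0.001], [0.002, 0.001, -1.0]]
wrist_force: [-0.9, -0.2, -2.5]
gripper_width: 0.251
finger_force: 39.4
```

Request:
step_arm --commands '[{"travel": [0.2, 0, 0.17], "twist": 0}, {"travel": [0.2, 0, 0.17], "twist": 0}, {"travel": [0.2, 0, 0.17], "twist": 0}, {"travel": [0.2, 0, 0.17], "twist": 0}, {"travel": [0, 0, 0], "twist": 0}]'

```text
time: 11.6
tcp_pos: [0.4793, -0.2359, 0.3838]
ee_rot: [[-0.981, -0.195, -0.002], [-0.195, 0.981, 0.001], [0.002, 0.001, -1.0]]
wrist_force: [0.4, 0.0, -2.5]
gripper_width: 0.25
finger_force: 39.4
```

Run:
```python
from near import *
rel(to(-.130,40)); print(manip.get_state()["moment"])
s,f,L=rod("g5")
```

```text
t 11.6 tcp [ 0.4793 -0.2359  0.3838] units [0.652 0.    0.488] yaw err deg 0.05 F [ 0.3849  0.0095 -2.5035]
[ 0.0344  0.0623 -0.0381]
t 11.6 tcp [ 0.4793 -0.2359  0.3838] F [ 0.3849  0.0095 -2.5035] finger 39.41962480545044 0.2496482659801552
x 0.03 n 1963 y -0.0002 zmin 0.1774 zmed 0.1840
x 0.05 n 1137 y 0.0003 zmin 0.1888 zmed 0.2060
x 0.07 n 1368 y -0.0002 zmin 0.2168 zmed 0.2224
x 0.09 n 1269 y -0.0002 zmin 0.2170 zmed 0.2246
x 0.11 n 1589 y -0.0002 zmin 0.2280 zmed 0.2351
x 0.13 n 674 y -0.0002 zmin 0.2206 zmed 0.2238
ext x 0.13591820394734713
```

Request:
step_arm --commands '[{"travel": [0.2, 0, 0.15], "twist": 0}, {"travel": [0.2, 0, 0.15], "twist": 0}, {"travel": [0.15, 0, 0.12], "twist": 0}, {"travel": [0.04, 0, 0.03], "twist": 0}, {"travel": [0, 0, 0], "twist": 0}]'

```text
time: 12.07
tcp_pos: [0.457, -0.2405, 0.3668]
ee_rot: [[-0.981, -0.195, -0.0], [-0.195, 0.981, 0.0], [0.0, 0.0, -1.0]]
wrist_force: [0.2, -0.6, -1.4]
gripper_width: 0.246
finger_force: 39.4
```

Request:
step_arm --commands '[{"travel": [0.04, 0, 0.03], "twist": 0}, {"travel": [0.04, 0, 0.03], "twist": 0}, {"travel": [0, 0, 0], "twist": 0}]'

```text
time: 12.32
tcp_pos: [0.4538, -0.2411, 0.3643]
ee_rot: [[-0.981, -0.196, 0.0], [-0.196, 0.981, -0.0], [-0.0, -0.0, -1.0]]
wrist_force: [-0.7, -1.2, -0.4]
gripper_width: 0.248
finger_force: 39.4
```

Run:
```python
from near import *
rel(to(-.130,40)); print(manip.get_state()["moment"])
s,f,L=rod("g6"); save("g6c",cv2.resize(f["img"][60:300,200:440],(600,600),interpolation=cv2.INTER_CUBIC))
```

```text
t 12.32 tcp [ 0.4538 -0.2411  0.3643] units [ 0.004  0.005 -0.001] yaw err deg 0.02 F [-0.6534 -1.2283 -0.4328]
[ 0.03   -0.0026 -0.0084]
t 12.3167 tcp [ 0.4538 -0.2411  0.3643] F [-0.6534 -1.2283 -0.4328] finger 39.43649411201477 0.24770078550475394
x 0.03 n 1954 y -0.0002 zmin 0.1774 zmed 0.1841
x 0.05 n 1691 y -0.0002 zmin 0.1891 zmed 0.1983
x 0.07 n 1508 y -0.0002 zmin 0.2019 zmed 0.2095
x 0.09 n 1998 y -0.0002 zmin 0.2016 zmed 0.2109
x 0.11 n 2105 y -0.0002 zmin 0.1933 zmed 0.1948
ext x 0.12689537250651017
```

View pics/g6c.png

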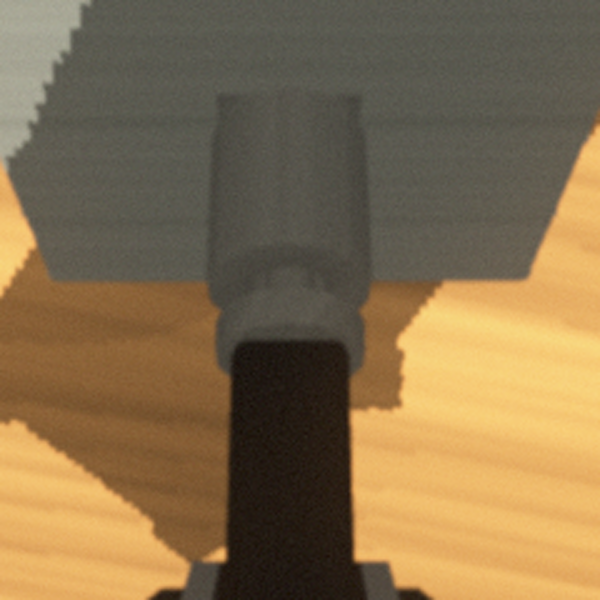

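The collar at crop (290,310) sits just off the mouth rim at (290,265), with a short length of rod still showing. I push on until the force rises.

Request:
step_arm --commands '[{"travel": [0.04, 0, 0.03], "twist": 0}, {"travel": [0.04, 0, 0.03], "twist": 0}, {"travel": [0, 0, 0], "twist": 0}]' --squeeze 60

```text
time: 12.62
tcp_pos: [0.4504, -0.2417, 0.3617]
ee_rot: [[-0.981, -0.195, -0.0], [-0.195, 0.981, 0.0], [0.0, 0.0, -1.0]]
wrist_force: [0.2, 0.4, -0.2]
gripper_width: 0.239
finger_force: 63.7
```

Request:
step_arm --commands '[{"travel": [0.04, 0, 0.03], "twist": 0}, {"travel": [0, 0, 0], "twist": 0}]'

```text
time: 12.78
tcp_pos: [0.4489, -0.2421, 0.3606]
ee_rot: [[-0.981, -0.195, -0.0], [-0.195, 0.981, 0.0], [0.0, 0.0, -1.0]]
wrist_force: [-0.5, -0.5, -1.1]
gripper_width: 0.239
finger_force: 63.7
```

Run:
```python
from near import *
rel(to(-.130,40)); s=manip.get_state(); print(s["moment"],s["finger_force"])
```

```text
t 12.78 tcp [ 0.4489 -0.2421  0.3606] units [-0.123  0.004 -0.095] yaw err deg 0.03 F [-0.4808 -0.4931 -1.0898]
[-0.0428 -0.0116  0.009 ] 63.67068529129028
```

Request:
step_arm --commands '[{"travel": [0.04, 0, 0.03], "twist": 0}, {"travel": [0, 0, 0], "twist": 0}]'

```text
time: 12.95
tcp_pos: [0.4482, -0.2424, 0.3603]
ee_rot: [[-0.981, -0.196, 0.003], [-0.196, 0.981, -0.0], [-0.003, -0.001, -1.0]]
wrist_force: [5.9, 1.9, 2.8]
gripper_width: 0.241
finger_force: 64.4
```

Request:
step_arm --commands '[{"travel": [0.04, 0, 0.03], "twist": 0}, {"travel": [0, 0, 0], "twist": 0}]'

```text
time: 13.12
tcp_pos: [0.4475, -0.2426, 0.3602]
ee_rot: [[-0.981, -0.196, 0.007], [-0.196, 0.981, -0.0], [-0.007, -0.002, -1.0]]
wrist_force: [12.4, 5.8, 13.5]
gripper_width: 0.241
finger_force: 65.9
```

Run:
```python
from near import *
rel(to(-.130,40)); s=manip.get_state(); print(s["moment"],s["finger_force"])
```

```text
t 13.12 tcp [ 0.4475 -0.2426  0.3602] units [-0.16   0.011 -0.102] yaw err deg -0.01 F [12.4374  5.8071 13.509 ]
[ 1.3486 -2.4353 -0.1122] 65.93918323516846
```

Request:
step_arm --commands '[{"travel": [0.02, 0, 0.015], "twist": 0}, {"travel": [0, 0, 0], "twist": 0}, {"travel": [0, 0, 0], "twist": 0}]'

```text
time: 13.37
tcp_pos: [0.4472, -0.2427, 0.3602]
ee_rot: [[-0.98, -0.196, 0.009], [-0.196, 0.981, -0.0], [-0.008, -0.002, -1.0]]
wrist_force: [15.2, 9.2, 19.7]
gripper_width: 0.249
finger_force: 66.7
```

Run:
```python
from near import *
s,f,L=rod("g7"); save("g7c",cv2.resize(f["img"][100:260,220:420],(700,560),interpolation=cv2.INTER_CUBIC))
```

```text
t 13.3667 tcp [ 0.4472 -0.2427  0.3602] F [15.1895  9.1976 19.703 ] finger 66.6599714756012 0.2489369934845126
x 0.03 n 1966 y -0.0002 zmin 0.1774 zmed 0.1841
x 0.05 n 1708 y 0.0003 zmin 0.1893 zmed 0.1939
x 0.07 n 1557 y 0.0003 zmin 0.2016 zmed 0.2093
x 0.09 n 2352 y -0.0002 zmin 0.1905 zmed 0.1999
x 0.11 n 1887 y -0.0002 zmin 0.1881 zmed 0.1893
ext x 0.12501916722177325
```

View pics/g7c.png

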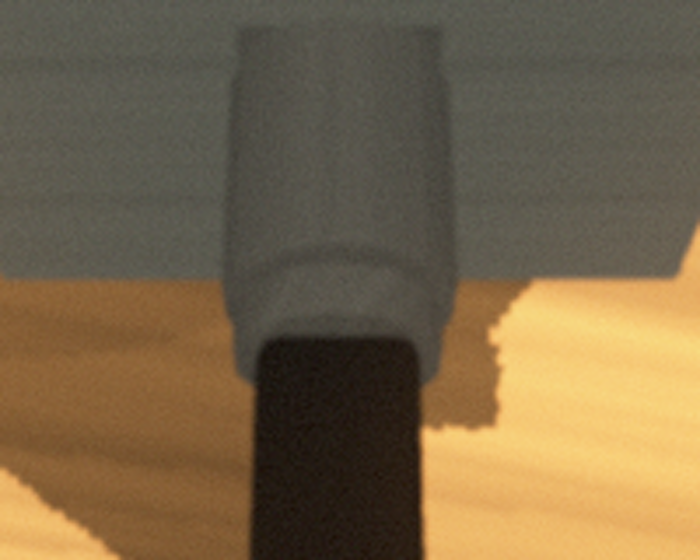

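The collar at crop (340,300) is seated on the mouth rim with no rod showing, and the wrist reads 26 N: fully home. Now I draw back along the axis, keeping the tip just inside the mouth so the lower lip can push the gauge level again.

Request:
step_arm --commands '[{"travel": [-0.1, 0, -0.08], "twist": 0}, {"travel": [-0.2, 0, -0.17], "twist": 0}, {"travel": [-0.3, 0, -0.25], "twist": 0}, {"travel": [-0.3, 0, -0.25], "twist": 0}, {"travel": [-0.3, 0, -0.25], "twist": 0}]' --squeeze 40

```text
time: 13.83
tcp_pos: [0.4926, -0.2333, 0.398]
ee_rot: [[-0.981, -0.195, -0.001], [-0.195, 0.981, 0.0], [0.001, 0.0, -1.0]]
wrist_force: [-0.1, -0.6, -3.2]
gripper_width: 0.24
finger_force: 63.9
```

Request:
step_arm --commands '[{"travel": [-0.3, 0, -0.25], "twist": 0}, {"travel": [-0.3, 0, -0.25], "twist": 0}, {"travel": [-0.2, 0, -0.17], "twist": 0}, {"travel": [0, 0, 0], "twist": 0}]'

```text
time: 14.17
tcp_pos: [0.5248, -0.2269, 0.4252]
ee_rot: [[-0.981, -0.196, 0.001], [-0.196, 0.981, -0.0], [-0.001, -0.001, -1.0]]
wrist_force: [1.0, -0.1, -0.8]
gripper_width: 0.245
finger_force: 63.8
```

```bash
cat >> near.py <<'E'
def to2(stand,th,dz=0,c=.008):
    t=np.radians(th); return to(stand,th,dz)-a*c*np.sin(t)-np.array([0,0,c*(1-np.cos(t))])
E
python3 - <<'E'
from near import *
rel(to2(-.014,40)); print("home check",to2(-.13,40)); s,f,L=rod("g8")
prev=to2(-.014,40)
for th,st in((30,-.013),(20,-.012),(10,-.011),(0,-.010)):
    n=to2(st,th,-.0015 if th==0 else 0); d=n-prev; print(th,n,"dx(tool units)",round(-(d@a)/.04,3),"dz",round(-d[2]/.04,3)); prev=n
E
```

```text
t 14.17 tcp [ 0.5248 -0.2269  0.4252] units [-0.279  0.005 -0.295] yaw err deg -0.02 F [ 0.9543 -0.0578 -0.7776]
home check [ 0.4486 -0.242   0.3625]
t 14.1667 tcp [ 0.5248 -0.2269  0.4252] F [ 0.9543 -0.0578 -0.7776] finger 63.79283308982849 0.24525103165721535
x 0.03 n 1958 y 0.0000 zmin 0.1774 zmed 0.1843
x 0.05 n 1132 y 0.0003 zmin 0.1889 zmed 0.2061
x 0.07 n 681 y -0.0002 zmin 0.2172 zmed 0.2248
x 0.09 n 615 y 0.0003 zmin 0.2329 zmed 0.2403
x 0.11 n 811 y -0.0002 zmin 0.2488 zmed 0.2599
x 0.13 n 1123 y 0.0003 zmin 0.2574 zmed 0.2618
x 0.15 n 110 y -0.0003 zmin 0.2675 zmed 0.2697
ext x 0.1532287214260537
30 [ 0.5558 -0.2205  0.4119] dx(tool units) -0.513 dz 0.628
20 [ 0.5714 -0.2174  0.3835] dx(tool units) -0.398 dz 0.711
10 [ 0.582  -0.2153  0.3525] dx(tool units) -0.269 dz 0.774
0 [ 0.5871 -0.2143  0.3185] dx(tool units) -0.131 dz 0.851
```

Request:
step_arm --commands '[{"travel": [-0.28, 0, -0.24], "twist": 0}, {"travel": [-0.17, 0, 0.19], "twist": 0}, {"travel": [-0.17, 0, 0.2], "twist": 0}, {"travel": [-0.17, 0, 0.2], "twist": 0}, {"travel": [0, 0, 0], "twist": 0}]'

```text
time: 14.63
tcp_pos: [0.5549, -0.2207, 0.4074]
ee_rot: [[-0.981, -0.196, -0.003], [-0.196, 0.981, 0.001], [0.003, 0.002, -1.0]]
wrist_force: [-1.4, -1.2, 0.7]
gripper_width: 0.243
finger_force: 63.6
```

Run:
```python
from near import *
rel(to2(-.013,30));rel(to2(-.012,20)); s,f,L=rod("g9")
```

```text
t 14.63 tcp [ 0.5549 -0.2207  0.4074] units [-0.023  0.    -0.112] yaw err deg 0.0 F [-1.4353 -1.1612  0.6957]
t 14.63 tcp [ 0.5549 -0.2207  0.4074] units [-0.423 -0.001  0.598] yaw err deg 0.0 F [-1.4353 -1.1612  0.6957]
t 14.6333 tcp [ 0.5549 -0.2207  0.4074] F [-1.4353 -1.1612  0.6957] finger 63.59683871269226 0.24260994746341882
x 0.03 n 2144 y -0.0002 zmin 0.1714 zmed 0.1767
x 0.05 n 1460 y -0.0002 zmin 0.1817 zmed 0.1845
x 0.07 n 855 y 0.0003 zmin 0.2024 zmed 0.2080
x 0.09 n 761 y -0.0002 zmin 0.2141 zmed 0.2197
x 0.11 n 705 y -0.0002 zmin 0.2255 zmed 0.2313
x 0.13 n 547 y -0.0002 zmin 0.2367 zmed 0.2421
ext x 0.14924457754449835
```

Request:
step_arm --commands '[{"travel": [-0.14, 0, 0.2], "twist": 0}, {"travel": [-0.14, 0, 0.2], "twist": 0}, {"travel": [-0.13, 0, 0.2], "twist": 0}, {"travel": [0, 0, 0], "twist": 0}]'

```text
time: 15.02
tcp_pos: [0.5713, -0.2174, 0.3843]
ee_rot: [[-0.981, -0.196, -0.002], [-0.196, 0.981, 0.001], [0.002, 0.001, -1.0]]
wrist_force: [-0.7, -0.9, 1.1]
gripper_width: 0.242
finger_force: 63.4
```

Request:
step_arm --commands '[{"travel": [-0.09, 0, 0.25], "twist": 0}, {"travel": [-0.09, 0, 0.25], "twist": 0}, {"travel": [-0.09, 0, 0.25], "twist": 0}, {"travel": [0, 0, 0], "twist": 0}]'

```text
time: 15.35
tcp_pos: [0.5815, -0.2154, 0.3539]
ee_rot: [[-0.981, -0.196, -0.002], [-0.196, 0.981, 0.001], [0.002, 0.001, -1.0]]
wrist_force: [-0.4, 0.0, 1.4]
gripper_width: 0.244
finger_force: 63.1
```

Run:
```python
from near import *
rel(to2(-.011,10));rel(to2(-.010,0,-.0015)); s,f,L=rod("g10")
```

```text
t 15.35 tcp [ 0.5815 -0.2154  0.3539] units [-0.013 -0.     0.033] yaw err deg 0.0 F [-0.4005  0.0124  1.4163]
t 15.35 tcp [ 0.5815 -0.2154  0.3539] units [-0.146 -0.002  0.884] yaw err deg 0.0 F [-0.4005  0.0124  1.4163]
t 15.35 tcp [ 0.5815 -0.2154  0.3539] F [-0.4005  0.0124  1.4163] finger 63.06575417518616 0.24437901233818568
x 0.03 n 2436 y -0.0002 zmin 0.1592 zmed 0.1614
x 0.05 n 2455 y -0.0002 zmin 0.1624 zmed 0.1643
x 0.07 n 1264 y -0.0002 zmin 0.1741 zmed 0.1768
x 0.09 n 1343 y -0.0002 zmin 0.1783 zmed 0.1808
x 0.11 n 946 y -0.0002 zmin 0.1820 zmed 0.1842
ext x 0.12484587728730072
```

Request:
step_arm --commands '[{"travel": [-0.05, 0, 0.25], "twist": 0}, {"travel": [-0.05, 0, 0.25], "twist": 0}, {"travel": [-0.03, 0, 0.22], "twist": 0}, {"travel": [-0.02, 0, 0.2], "twist": 0}, {"travel": [0, 0, 0], "twist": 0}]'

```text
time: 15.82
tcp_pos: [0.5869, -0.2143, 0.3175]
ee_rot: [[-0.981, -0.196, -0.002], [-0.196, 0.981, 0.001], [0.002, 0.001, -1.0]]
wrist_force: [-1.3, 0.3, 0.5]
gripper_width: 0.245
finger_force: 62.9
```

```bash
cat > ang.py <<'E'
from near import *
s,f,L=rod("gx")
m=(abs(L[...,1])<.0035)&(L[...,0]>.078)&(L[...,2]>.14)&(L[...,2]<.2)&(L[...,0]<.14); m[330:]=False
r=cv2.fitLine(L[m][:,[0,2]].astype(np.float32),cv2.DIST_HUBER,0,.01,.01).ravel()
print("ROD pitch deg",np.degrees(np.arctan(r[1]/r[0])),"top z at x=.1:",r[3]+(.1-r[2])*r[1]/r[0])
E
python3 ang.py
python3 - <<'E'
from near import *
rel(to2(-.010,0,-.0015)); print(manip.get_state()["moment"])
E
```

```text
t 15.8167 tcp [ 0.5869 -0.2143  0.3175] F [-1.2777  0.2583  0.5077] finger 62.89121747016907 0.24538550643117538
x 0.03 n 2610 y -0.0001 zmin 0.1524 zmed 0.1533
x 0.05 n 3015 y -0.0001 zmin 0.1494 zmed 0.1529
x 0.07 n 1698 y -0.0001 zmin 0.1585 zmed 0.1602
x 0.09 n 1914 y -0.0001 zmin 0.1587 zmed 0.1603
x 0.11 n 500 y -0.0001 zmin 0.1586 zmed 0.1603
ext x 0.11624356510146903
ROD pitch deg 0.24705958 top z at x=.1: 0.1599
t 15.87 tcp [ 0.5869 -0.2143  0.3185] units [-0.007  0.001  0.001] yaw err deg 0.03 F [0.4482 1.1038 0.6616]
[-0.0094  0.1838 -0.0749]
```

The gauge is level again at 0.25°. I draw the rod straight out of the neck, then swing to the tile.

Request:
step_arm --commands '[{"travel": [-0.2, 0, 0], "twist": 0}, {"travel": [-0.4, 0, 0], "twist": 0}, {"travel": [-0.5, 0, 0], "twist": 0}, {"travel": [-0.4, 0, 0], "twist": 0}, {"travel": [0, 0, 0], "twist": 0}]' --squeeze 80

```text
time: 16.28
tcp_pos: [0.6485, -0.2019, 0.3195]
ee_rot: [[-0.98, -0.197, 0.001], [-0.197, 0.98, 0.0], [-0.001, -0.0, -1.0]]
wrist_force: [0.3, -1.0, -1.5]
gripper_width: 0.233
finger_force: 83.5
```

```bash
python3 ang.py | grep -v "^x"
```

```text
t 16.2833 tcp [ 0.6485 -0.2019  0.3195] F [ 0.2582 -0.9635 -1.492 ] finger 83.4734308719635 0.23309083996043714
ext x 0.11619057359467518
ROD pitch deg 0.42533687 top z at x=.1: 0.16071379
```

Request:
step_arm --commands '[{"travel": [-0.06, 0.73, 0], "twist": 0.5}, {"travel": [-0.03, 0.73, 0], "twist": 1}, {"travel": [0.05, 0.73, 0], "twist": 1}, {"travel": [0.11, 0.72, 0], "twist": 1}, {"travel": [0.17, 0.71, 0], "twist": 1}]'

```text
time: 16.75
tcp_pos: [0.6257, -0.057, 0.3202]
ee_rot: [[-0.986, 0.167, 0.001], [0.167, 0.986, -0.0], [-0.001, 0.0, -1.0]]
wrist_force: [0.4, 0.7, -1.0]
gripper_width: 0.235
finger_force: 83.6
```

Request:
step_arm --commands '[{"travel": [0.22, 0.69, 0], "twist": 1}, {"travel": [0.28, 0.67, 0], "twist": 1}, {"travel": [0.33, 0.65, 0], "twist": 1}, {"travel": [0.38, 0.62, 0], "twist": 1}, {"travel": [0.43, 0.59, 0], "twist": 1}]'

```text
time: 17.17
tcp_pos: [0.6043, 0.087, 0.3203]
ee_rot: [[-0.843, 0.538, 0.001], [0.538, 0.843, 0.0], [-0.001, 0.0, -1.0]]
wrist_force: [0.6, -0.4, -1.4]
gripper_width: 0.234
finger_force: 83.6
```

Request:
step_arm --commands '[{"travel": [0.3, 0.35, 0], "twist": 1}, {"travel": [0.15, 0.18, 0], "twist": 0.5}, {"travel": [0, 0, 0], "twist": 0}, {"travel": [0, 0, 0], "twist": 0}]'

```text
time: 17.5
tcp_pos: [0.6016, 0.1136, 0.32]
ee_rot: [[-0.777, 0.63, 0.0], [0.63, 0.777, -0.0], [-0.0, 0.0, -1.0]]
wrist_force: [0.3, -0.4, -0.9]
gripper_width: 0.234
finger_force: 83.6
```

```bash
cat > tile.py <<'E'
from h import *
np.set_printoptions(precision=4,suppress=True)
s=manip.get_state(); R=s["ee_rot"]; tip=s["tcp_pos"]+R@np.array([.199,0,.164]); d=np.array([.4585,.246,.156])-tip
print(s["time"],s["tcp_pos"],"tip",tip,"units",d@R/.04,"v",s["joint_velocities"])
for n in("top","scene"):
    f=manip.grab_frame(n); print(n,"pred px",proj(f,tip),"tile px",proj(f,[.4585,.246,.006]),[x["centre"] for x in manip.look_for(f,"gauge_tip")[:2]])
    W=cloud(f); u,v=proj(f,tip)[0].astype(int); m=(W[...,2]>.13)&(W[...,2]<.2)&(np.hypot(W[...,0]-tip[0],W[...,1]-tip[1])<.12)
    Q=W[m]; ax=R[:,0]; t=(Q-s["tcp_pos"])@ax; k=t>.12
    if k.any(): print(" pts",k.sum(),"max along",np.sort(t)[-5:],"z",np.median(Q[k,2]),"lat",np.median((Q[k]-s["tcp_pos"])@R[:,1]),"end pt",Q[np.argmax(t)])
E
python3 tile.py
```

```text
17.5 [0.6016 0.1136 0.32  ] tip [0.4471 0.2389 0.156 ] units [-0.1108  0.3172 -0.0008] v [-0.023   0.0011  0.0002  0.001  -0.0037 -0.0187]
top pred px [[254.5749 254.4801]] tile px [[257.8941 253.6763]] [[258.6, 245.9]]
 pts 53 max along [0.1937 0.1941 0.1964 0.197  0.1987] z 0.15899856046604333 lat 0.002461761230384854 end pt [0.4483 0.24   0.1621]
scene pred px [[373.5459 204.0537]] tile px [[372.3428 233.2101]] [[340.9, 263.7]]
 pts 16 max along [0.1618 0.167  0.1685 0.1708 0.175 ] z 0.15775923361625344 lat 0.0036029965465035137 end pt [0.4689 0.2278 0.1581]
```

Request:
step_arm --commands '[{"travel": [-0.06, 0.16, 0], "twist": 0}, {"travel": [-0.05, 0.16, 0], "twist": 0}, {"travel": [0, 0, 0], "twist": 0}, {"travel": [0, 0, 0], "twist": 0}, {"travel": [0, 0, 0], "twist": 0}]'

```text
time: 18.12
tcp_pos: [0.6133, 0.1207, 0.3195]
ee_rot: [[-0.776, 0.631, -0.0], [0.631, 0.776, -0.0], [0.0, -0.0, -1.0]]
wrist_force: [-0.8, 0.2, -1.7]
gripper_width: 0.236
finger_force: 83.5
```

```bash
python3 tile.py; python3 ang.py | grep -v "^x"
```

```text
18.1167 [0.6133 0.1207 0.3195] tip [0.4589 0.2463 0.1555] units [ 0.0042 -0.012  -0.0113] v [-0.0003 -0.0039 -0.0078  0.0005  0.0007  0.0006]
top pred px [[252.2236 250.8245]] tile px [[257.8941 253.6763]] []
 pts 56 max along [0.1952 0.1968 0.1973 0.1993 0.1997] z 0.16011630909907582 lat 0.0022029467687534506 end pt [0.4581 0.2464 0.1601]
scene pred px [[376.9265 206.7967]] tile px [[372.3428 233.2101]] [[344.7, 265.2]]
 pts 4 max along [0.1491 0.1495 0.1551 0.1564] z 0.1595463723449725 lat 0.004910450126425835 end pt [0.4952 0.2234 0.1596]
t 18.3167 tcp [0.6132 0.1206 0.3197] F [-0.8003 -0.2122 -1.5429] finger 83.5383689403534 0.23619294331636806
ext x 0.11627374100877973
ROD pitch deg 0.41927633 top z at x=.1: 0.16073032
```

The tip is within 1 mm of the tile's centre and 15 cm above it. The gauge is level at 0.4° and the arm is at rest, so I hand the job in.

```bash
python3 -c "
from station import manip
print(manip.finish_job())"
```

```text
the job is handed in; nothing more can be done
None
```

The job is handed in at about 18 s: I pushed the rod down the neck until the collar seated at about 26 N, drew it fully out, and am holding the gauge level (0.4°) with its tip within 1 mm of the tile's centre, 15 cm above it.

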